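# Ready the downdraft sanding table

### The job

Get the green downdraft sanding table ready for work: gently push its dust drawer fully home, and with a light fingertip push slide the black damper lever from shut to the third click and no further (a wider damper starves the other machines on the duct). Only then press the green start button down and let it come back up. Leave everything lying around where it is, and keep off the red stop button.

Things in the scene. Friction and masses are not known exactly. Their poses are not given: they have to be found in the camera images.
- unit: Downdraft sanding table, a fixed green steel casing 340 x 500 x 100 mm (x, y, z), flat on the bench. Origin: centre of its underside. Its -x side is the front, towards the robot; +y is left as seen from the robot. Flat top 100 mm above the bench: aluminium control deck over the front 98 mm, then a slotted grille. A duct elbow (90 mm across) stands out 95 mm on its -y side.
- damper (a joint): Damper lever along its slot in m: 0 = shut, on its end stop (the start), growing towards the unit's +y. Clicks every 15 mm: third at 0.045, fifth and last at 0.075. Pushed, its resistance swells to 7 N half way between clicks; past that it snaps by itself into the next click, ahead of the finger, and stays. White ticks on the deck mark the clicks, a red one shut.
- damper_knob (a point): Middle of the lever's black upright barrel grip (24 mm diameter, 18 to 52 mm above the control deck, on an 8 mm steel stem), on its axis, 135 mm above the bench; moves with the lever. Shut, it lies at x = -125 mm, y = -150 mm of the unit. The deck is flat and clear for 60 mm on its -y side.
- drawer (a joint): How far the dust drawer stands out in m: 0 = fully home, growing as it comes out towards the unit's -x (the robot); starts 25 to 45 mm out. About 3 N of friction; it stays where it is left.
- drawer_handle (a point): Middle of the drawer's steel bow handle, a horizontal bar 110 mm long along the unit's y and 11 mm thick, 40 mm above the bench, its axis 35 mm in front of the drawer's grey front (300 mm wide, from 14 to 66 mm above the bench). Moves with the drawer.
- start (a joint): Travel of the green start button in m: 0 = up, 0.006 = fully down, counted as pressed from 0.004; a spring brings it back; fully down takes 5 N.
- start_top (a point): Centre of the top of the green start button (28 mm diameter, in a black round housing) on the yellow switch plate of the control deck; it is pressed straight down. It lies at x = -121 mm, y = 170 mm of the unit.
- stop (a joint): Travel of the red stop button in m, same make; leave it up.
- stop_top (a point): Centre of the top of the red stop button, 55 mm to the -y side of the green one.
- joint_model: Wooden three-way joint model on the grille, 90 x 90 x 67 mm; origin at the centre of its underside. Leave it.
- sand_block: Cork sanding block on the control deck between lever and buttons, 66 x 36 x 30 mm; origin at the centre of its underside. Leave it.
- chair_slat: Brown wooden slat on the grille, 32 x 190 x 12 mm; origin at the centre of its underside. Leave it.
- chisel: Blue-handled chisel lying on the bench along its x (230 mm long, 27 mm thick, handle to -x). Origin on the bench below its middle. Leave it.
- glue: White glue bottle, 60 mm diameter, 170 mm tall, orange cap, standing on the bench; origin at the centre of its underside. Leave it.
- flask: Dark steel drinking flask, 70 mm diameter, 197 mm tall, standing on the bench; origin at the centre of its underside. Leave it.
- mallet: Wooden mallet lying on the bench along its x: head 60 x 110 x 50 mm centred 30 mm to +x of its origin, handle 190 mm towards -x. Leave it.

How it is judged (in metres and radians):
On the way:
1. the green start button is pressed (4 mm or more) with the drawer home and the lever at the third click (value of joint start above 0.004 m and value of joint drawer below 0.005 m and value of joint damper between 0.041 and 0.049 m), for 0.1 s.
At the end, for the whole second after the job is handed in: The lever rests at the third click (45 mm, give or take 4 mm), the drawer is home (less than 5 mm out), and both buttons are up again, the green one having been pressed after that (value of joint damper between 0.041 and 0.049 m and velocity of joint damper between -0.01 and 0.01 m/s and value of joint drawer below 0.005 m and value of joint each of start, stop below 0.002 m); the robot touches nothing.
It fails at once if the lever runs past the third click (value of joint damper above 0.053 m).
It fails at once if the lever (over 25 N) or the drawer (over 60 N) is gripped or forced instead of lightly pushed (contact force between the fingers and damper above 25 N or contact force between the fingers and drawer above 60 N).
It fails at once if the start button is pressed before the drawer is home and the lever at the third click (value of joint start above 0.004 m and (value of joint drawer above 0.005 m or value of joint damper below 0.041 m or value of joint damper above 0.049 m)).
It fails at once if the red stop button is pressed (value of joint stop above 0.003 m).
It fails at once if something lying around is moved by more than 20 mm, lifted or carried off (distance of any of joint_model, sand_block, chair_slat, chisel, glue, flask, mallet from where it was at the start of the episode above 0.02 m).
It also fails if it takes over 72 s, if anything falls off the work surface, if the arm or the gripper's body presses on something with over 40 N, if the wrist force passes 120 N, or if a joint passes its speed limit or range.

### The arm

A 6-joint arm with a two-finger parallel gripper is mounted at the origin on the work surface. World frame = base frame: x ahead of the robot, y to its left, z up, the work surface at z = 0. Lengths are in m, angles in degrees, forces in N, time in s.
With the tool pointing down it reaches from about 0.3 to 0.95 m from the base axis. Payload 3.1 kg.
Tool frame: the origin (TCP) lies midway between the tips of the shut fingers; the grasp point (between the pads) lies 19 mm behind it; z points along the fingers, y is the direction in which the jaws open and shut (so a half turn about z gives the same grasp; the last joint's range is limited). The gripper opens to 85 mm and grips with 20 to 120 N. Pads are 22 mm wide; open, the fingers measure 114 mm over their backs; the gripper's body (76 mm by 85 mm) begins 54 mm behind the grasp point. The pads swing forward as they close: fully open they stand 13 mm farther back than shut.
Start: joints at [70.548, 17.653, 93.61, -0, 68.738, -3.994], TCP at [0.167, 0.602, 0.231] pointing down, gripper open.
Joint ranges: [-175.34, 175.34], [-45.06, 112.39], [2.9, 150.54], [-68.45, 248.45], [3.09, 151.38], [-168.51, 168.51]. Speed limits (degrees/s): [159.86, 159.86, 180, 180, 180, 180].

### API

Orientations are given as [roll, pitch, yaw] about the fixed x, y, z axes, in that order (R = Rz(yaw) Ry(pitch) Rx(roll)).
In Python, from station import * gives the robot as it stands. The module is installed in compiled form; this text tells all that it offers.
- The arm moves only by the tool servo_tool, never from a script. Its argument "rows" is text: rows parted by semicolons, each of 7 numbers parted by spaces: the turn, a rotation vector about the tool's x, y, z in rad, then the shift along the tool's x, y, z in mm, then the gripper's target within -1 to 1 (shut at 1, half-way at 0, fully open at -1). In form: rx ry rz x y z hand; .... A call has exactly 10 rows; each row shifts and turns the commanded pose from where the row before left it, along the tool's axes as they then stand; what a row does not reach is not made up. A row lasts 1/12 s, in which the tool goes at most 41.7 mm and 7.16 degrees, less where a joint would pass 70% of its speed; a pose out of reach is approached as far as the arm can. A call with a gripper value outside its range is refused whole. The fingers move at their own pace and stop on an object; "newtons" is the grip in N (left out, the last holds). Time passes only in rows, so rows that do not move let the fingers close, or fill a call up. It gives the time, the measured TCP pose, the force and the opening at its end, in the units of the state.
- get_obs(): the state, without advancing time (a new reading comes with each control period).
- camera(name): name is "side" or "top" or "wrist"; returns a dict with "img" (400x640x3 uint8, red, green, blue), "fx", "fy", "cx", "cy" (pixels), "R" (3x3) and "t" (3): a world point X has camera coordinates R X + t. Camera axes: x right, y down, z forward; pixel columns grow to the right and rows downward; lengths in m; the calibration is good to about 2 mm. A picture is of the moment at which its call begins. There is no depth.
- finish_job(): hands the job in, once; it reports no verdict.
The state is a dict: "time_s": time; "joint_positions": joint angles; "qd": joint speeds; "joint_efforts": joint torques, N m; "eef_pos": TCP position; "tcp_rot": TCP orientation; "wrist_force": force on the tool from outside, world axes, zero at the start; "torque": the same for the moment, N m; "finger_gap": opening from 0.0 (shut) to 1.0 (fully open).
Only numpy, scipy, OpenCV 4.12 (cv2) and the standard library are available. Lean on these libraries where they do the work, as an engineer would, in place of code of your own. Each camera call takes 0.05 s, during which the arm holds its last target. There are 200 camera calls.

## Working session

There is one attempt and no reset: what is moved stays moved. The work goes in short steps, Python scripts to look and compute and a tool call to move; the robot and the scene stay as the last step left them, time stands still between calls to the robot, and variables do not carry over. Pictures are saved under pics/ and viewed, about 8 in all and at most 12, crops included, and the job is handed in when it is done.

Besides the shell and the picture viewer there is one more tool, called as name(argument=value, ...) on one line, values as JSON. servo_tool: Moves the arm, as the interface text tells. Its arguments: {"type":"object","properties":{"rows":{"type":"string"},"newtons":{"type":"number"}},"required":["rows"]}

```bash
mkdir -p pics; cat > h.py <<'E'
from station import *
import numpy as np, cv2
def ray(c,u,v):
    d=c["R"].T@np.array([(u-c["cx"])/c["fx"],(v-c["cy"])/c["fy"],1.]); o=-c["R"].T@np.array(c["t"]); return o,d
def onz(c,u,v,z):
    o,d=ray(c,u,v); return o+d*(z-o[2])/d[2]
def proj(c,X):
    p=np.array(c["R"])@np.array(X)+c["t"]; return c["fx"]*p[0]/p[2]+c["cx"],c["fy"]*p[1]/p[2]+c["cy"]
def cam(n):
    c=camera(n); c["R"]=np.array(c["R"]); c["t"]=np.array(c["t"]); return c
def save(c,f,box=None,s=1):
    i=c["img"][:,:,::-1]
    if box: a,b,e,g=box; i=i[b:g,a:e]
    cv2.imwrite("pics/"+f,cv2.resize(i,None,fx=s,fy=s,interpolation=cv2.INTER_CUBIC))
E
python3 - <<'E'
from h import *
import pickle
d={n:cam(n) for n in("top","side")}
pickle.dump(d,open("c0.pkl","wb"))
for n in d: save(d[n],n+"0.png",s=1.25); c=d[n]; print(n,-c["R"].T@c["t"],c["R"][2],c["fx"])
print(get_obs())
E
```

```text
top [0.53445024 0.01250121 1.27522851] [ 0.06825242  0.01121621 -0.99760503] 381.7544932537894
side [0.36034166 1.37274211 0.90107729] [ 0.16430096 -0.85856188 -0.48567139] 451.3800566713344
{'time_s': 0.1, 'joint_positions': array([ 7.05502993e+01,  1.77016181e+01,  9.36839451e+01,  4.69589719e-05,
        6.87388313e+01, -3.99228091e+00]), 'qd': array([ 0.06788696, -0.12392226, -0.15409524,  0.05082577,  0.19433114,
       -0.05337233]), 'joint_efforts': array([-8.61647040e-04, -4.16401827e+01, -2.77648419e+01, -1.65039796e-04,
        3.90880101e-03,  1.04895442e-06]), 'eef_pos': array([0.1663318 , 0.60165976, 0.2301248 ]), 'tcp_rot': array([-1.79875910e+02, -8.70422148e-03,  1.64542554e+02]), 'wrist_force': array([0.22012295, 0.63273784, 0.28150561]), 'torque': array([ 0.03620528, -0.01944018,  0.01043151]), 'finger_gap': 1.0027970333595333}
```

View pics/top0.png

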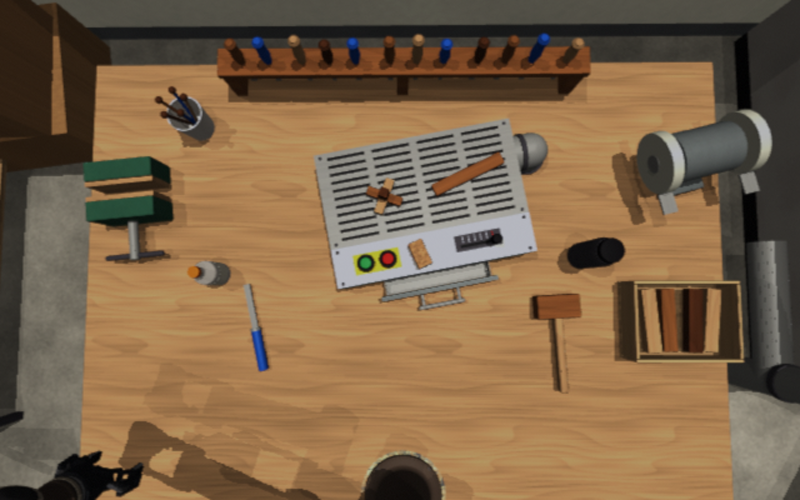

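View pics/side0.png

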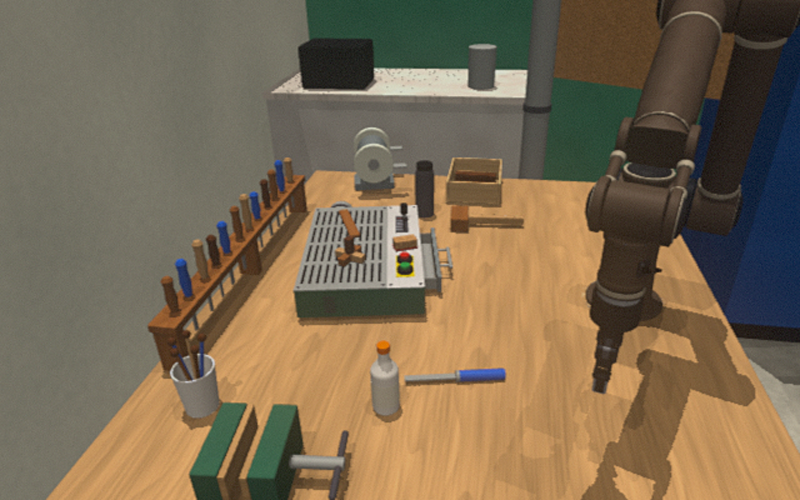

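The pictures show the unit turned by about 10°. In the top view (scaled pixels) its top corners are at about (338,290), (536,249), (508,122) and (316,157). Green is at (365,263), red at (388,258), the knob at (497,239) and the handle at (441,299), with the drawer out. Next I compute the unit's pose from these.

```bash
cat > m.py <<'E'
from h import *
import pickle
d=pickle.load(open("c0.pkl","rb")); c=d["top"]; I=c["img"].astype(int)
r,g,b=I[...,0],I[...,1],I[...,2]
def cen(m):
    n,l,s,ce=cv2.connectedComponentsWithStats(m.astype(np.uint8)); k=1+np.argmax(s[1:,4]); return ce[k],s[k]
box=np.zeros(r.shape,bool); box[180:235,260:440]=1
G,sg=cen(box&(g>1.5*r)&(g>1.5*b)&(g>70)); R_,sr=cen(box&(r>2.5*g)&(r>2.5*b)&(r>90))
print("green",G,sg,"red",R_,sr)
px=[(338,290),(536,249),(508,122),(316,157)]
W=np.array([onz(c,u/1.25,v/1.25,.1)[:2] for u,v in px])
U=np.array([(-.17,.25),(-.17,-.25),(.17,-.25),(.17,.25)])
P=[onz(c,*G,.125)[:2],onz(c,*R_,.125)[:2]]
UU=np.vstack([U,[(-.121,.17),(-.121,.115)]]); WW=np.vstack([W,P])
a,b_=UU.mean(0),WW.mean(0); H=(UU-a).T@(WW-b_); th=np.arctan2(H[0,1]-H[1,0],H[0,0]+H[1,1])
Q=np.array([[np.cos(th),-np.sin(th)],[np.sin(th),np.cos(th)]]); t=b_-Q@a
print("yaw",np.degrees(th),"t",t); print("resid mm",((UU@Q.T+t-WW)*1000).round(1))
T=lambda x,y:Q@[x,y]+t
print("knob pred",T(-.125,-.15),"seen",onz(c,497/1.25,237/1.25,.152)); print("start",T(-.121,.17),"stop",T(-.121,.115))
h=onz(c,441/1.25,299/1.25,.04)[:2]; print("handle",h,"unit frame",Q.T@(h-t))
for z in (.1,.12,.13):print(z,onz(c,*G,z)[:2])
np.save("pose.npy",[th,*t])
s=d["side"]
print("side proj start",np.array(proj(s,[*T(-.121,.17),.125]))*1.25,"knob",np.array(proj(s,[*T(-.125,-.15),.135]))*1.25)
E
python3 m.py
```

```text
green [292.         209.88059701] [288 206   9   9  67] red [309.88888889 206.52380952] [306 202   9   9  63]
yaw 10.728161489050137 t [ 0.74140107 -0.05316283]
resid mm [[ 1.1  0.9]
 [-6.5 -2.9]
 [ 7.9 -3.1]
 [ 2.5  6.4]
 [-2.6 -0.6]
 [-2.5 -0.7]]
knob pred [ 0.64650833 -0.22380974] seen [ 0.65174683 -0.22133184  0.152     ]
start [0.59087055 0.09134171] stop [0.60110878 0.03730304]
handle [ 0.5031951 -0.0983738] unit frame [-2.42458472e-01 -7.88101689e-05]
0.1 [0.59474078 0.09370285]
0.12 [0.59371476 0.09232097]
0.13 [0.59320175 0.09163002]
side proj start [405.74062828 262.88645212] knob [404.77969407 208.506474  ]
```

servo_tool(rows="0 0 0.1114 0 0 0 1;0 0 0.1114 0 0 0 1;0 0 0.1114 0 0 0 1;0 0 0.1114 0 0 0 1;0 0 0.1114 0 0 0 1;0 0 0.1114 0 0 0 1;0 0 0.1114 0 0 0 1;0 0 0.1114 0 0 0 1;0 0 0.1114 0 0 0 1;0 0 0.1114 0 0 0 1", newtons=40)

```text
time_s: 0.93
eef_pos: [0.1664, 0.6019, 0.2305]
tcp_rot: [-180.0, 0.1, 100.4]
wrist_force: [0.9, -0.7, -0.1]
finger_gap: -0.001
```

```bash
cat > g.py <<'E'
from h import *
import sys
from scipy.spatial.transform import Rotation as Ro
th,tx,ty=np.load("pose.npy"); Q=np.array([[np.cos(th),-np.sin(th)],[np.sin(th),np.cos(th)]])
o=get_obs(); p=np.array(o["eef_pos"]); R=Ro.from_euler("xyz",o["tcp_rot"],degrees=True)
print("t",o["time_s"],"unit",((p[:2]-[tx,ty])@Q*1000).round(1),"z",p[2].round(4),"rot",o["tcp_rot"].round(2),"F",o["wrist_force"].round(1),"gap",round(o["finger_gap"],3),"J",o["joint_positions"].round(0))
if len(sys.argv)>1:
    u=np.array(list(map(float,sys.argv[1:4])))/1000
    w=np.r_[Q@u[:2]+[tx,ty],u[2]]; print("tool shift mm",(R.inv().apply(w-p)*1000).round(1),"yaw err",np.degrees(th)+90-o["tcp_rot"][2])
E
python3 g.py -300 0 230
```

```text
t 0.9333 unit [-443.   750.7] z 0.2305 rot [-1.7996e+02  7.0000e-02  1.0040e+02] F [ 0.9 -0.7 -0.1] gap -0.001 J [71. 18. 94.  0. 69. 60.]
tool shift mm [-749.8  147.3    1.3] yaw err 0.32972981518292954
```

servo_tool(rows="0 0 0 -37 7 0 1;0 0 0 -37 7 0 1;0 0 0 -37 7 0 1;0 0 0 -37 7 0 1;0 0 0 -37 7 0 1;0 0 0 -37 7 0 1;0 0 0 -37 7 0 1;0 0 0 -37 7 0 1;0 0 0 -37 7 0 1;0 0 0 -37 7 0 1")

```text
time_s: 1.77
eef_pos: [0.304, 0.25, 0.2309]
tcp_rot: [-180.0, 0.0, 100.8]
wrist_force: [1.3, 0.1, 0.1]
finger_gap: -0.001
```

servo_tool(rows="0 0 0 -37 7 0 1;0 0 0 -37 7 0 1;0 0 0 -37 7 0 1;0 0 0 -37 7 0 1;0 0 0 -37 7 0 1;0 0 0 -37 7 0 1;0 0 0 -37 7 0 1;0 0 0 -37 7 0 1;0 0 0 -37 7 0 1;0 0 0 0 0 0 1")

```text
time_s: 2.6
eef_pos: [0.4302, -0.0692, 0.2317]
tcp_rot: [179.9, 0.2, 100.4]
wrist_force: [0.2, -0.4, -0.2]
finger_gap: 0.005
```

```bash
python3 g.py -275 0 32; python3 -c "
from h import *
save(cam('wrist'),'w1.png')"
```

```text
t 2.6 unit [-308.7   42.1] z 0.2317 rot [179.89   0.24 100.39] F [ 0.2 -0.4 -0.2] gap 0.005 J [-15.  -4. 118.  -0.  66. -25.]
tool shift mm [-41.1  33.6 199.9] yaw err 0.33482366649737116
```

View pics/w1.png

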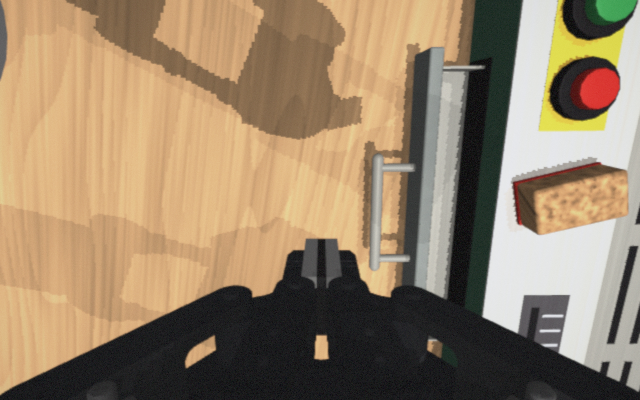

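The handle bar runs from (377,155) to (375,268), the red button top is at (600,88) and the fingertips are at (322,245). I'll cross-check the positions with this calibrated view.

```bash
python3 - <<'E'
from h import *
th,tx,ty=np.load("pose.npy"); Q=np.array([[np.cos(th),-np.sin(th)],[np.sin(th),np.cos(th)]])
c=cam("wrist"); f=lambda u,v,z:((onz(c,u,v,z)[:2]-[tx,ty])@Q*1000).round(1)
print("bar",f(377,158,.045),f(375,265,.045),"red",f(600,88,.125),"deck edge",f(516,60,.1),f(483,290,.1),"tip",proj(c,get_obs()["eef_pos"]))
E
```

```text
bar [-257.8   59.3] [-256.   -48.7] red [-123.9  117.8] deck edge [-169.3  138.1] [-172.1  -45.8] tip (np.float64(319.6317737600305), np.float64(254.6414567738202))
```

servo_tool(rows="0 0 0 -14 0 0 1;0 0 0 -14 0 0 1;0 0 0 -14 0 0 1;0 0 0 0 5 35 1;0 0 0 0 5 35 1;0 0 0 0 0 35 1;0 0 0 0 0 35 1;0 0 0 0 0 30 1;0 0 0 0 0 28 1;0 0 0 0 0 0 1")

```text
time_s: 3.53
eef_pos: [0.4395, -0.0996, 0.0281]
tcp_rot: [-179.3, -0.4, 100.8]
wrist_force: [-1.0, -0.0, -1.1]
finger_gap: 0.002
```

```bash
python3 g.py -225 0 32
```

```text
t 3.5333 unit [-305.2   10.6] z 0.0281 rot [-179.34   -0.39  100.82] F [-1.  -0.  -1.1] gap 0.002 J [-18.  17. 123.   0.  40. -29.]
tool shift mm [-10.7  80.2  -4.9] yaw err -0.09490417665126927
```

servo_tool(rows="0 0 0 -10 3 0 1;0 0 0 0 5 0 1;0 0 0 0 5 0 1;0 0 0 0 5 0 1;0 0 0 0 5 0 1;0 0 0 0 5 0 1;0 0 0 0 5 0 1;0 0 0 0 5 0 1;0 0 0 0 5 0 1;0 0 0 0 5 0 1")

```text
time_s: 4.37
eef_pos: [0.4948, -0.1041, 0.0341]
tcp_rot: [-179.9, 0.0, 100.7]
wrist_force: [-3.4, -0.2, 5.7]
finger_gap: -0.004
```

```bash
python3 g.py -225 0 28
```

```text
t 4.3667 unit [-251.8   -4.1] z 0.0341 rot [-1.7994e+02  1.0000e-02  1.0074e+02] F [-3.4 -0.2  5.7] gap -0.004 J [-17.  21. 116.  -0.  43. -27.]
tool shift mm [ 4.1 26.8  6.1] yaw err -0.009350650934237592
```

servo_tool(rows="0 0 0 0 2 0 1;0 0 0 0 2 0 1;0 0 0 0 2 0 1;0 0 0 0 2 0 1;0 0 0 0 2 0 1;0 0 0 0 2 0 1;0 0 0 0 2 0 1;0 0 0 0 2 0 1;0 0 0 0 2 0 1;0 0 0 0 0 0 1")

```text
time_s: 5.2
eef_pos: [0.5126, -0.1006, 0.0336]
tcp_rot: [-180.0, 0.0, 100.7]
wrist_force: [-1.4, -0.4, 3.1]
finger_gap: -0.0
```

```bash
python3 g.py -225 0 28; python3 -c "
from h import *
c=cam('side'); save(c,'s1.png',(300,140,440,260),5)"
```

```text
t 5.2 unit [-233.7   -4. ] z 0.0336 rot [-180.      0.    100.72] F [-1.4 -0.4  3.1] gap -0.0 J [-16.  23. 114.  -0.  43. -27.]
tool shift mm [4.  8.7 5.6] yaw err 0.012072198694198732
```

View pics/s1.png

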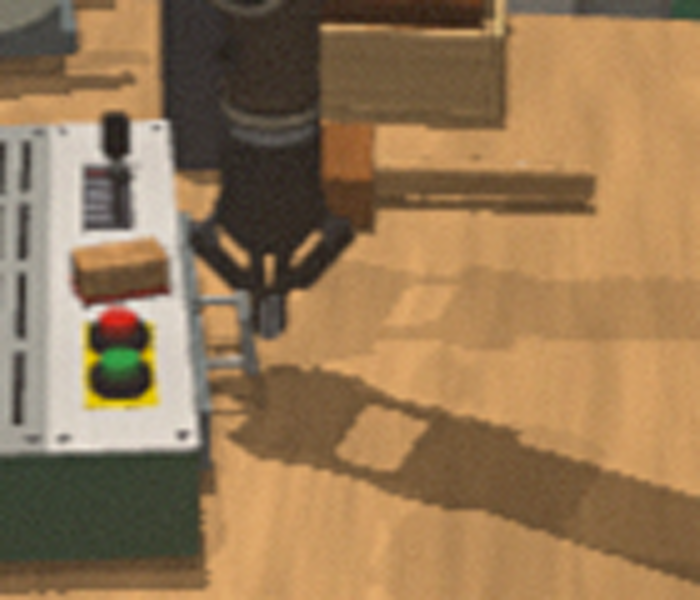

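The finger at crop (270,315) bears on the bar at (248,320), and the drawer front is nearly at the casing. I keep pushing in slow steps.

servo_tool(rows="0 0 0 0 1.5 0 1;0 0 0 0 1.5 0 1;0 0 0 0 1.5 0 1;0 0 0 0 1 0 1;0 0 0 0 1 0 1;0 0 0 0 1 0 1;0 0 0 0 1 0 1;0 0 0 0 1 0 1;0 0 0 0 0 0 1;0 0 0 0 0 0 1")

```text
time_s: 6.08
eef_pos: [0.5146, -0.1, 0.0332]
tcp_rot: [-179.1, -0.1, 100.9]
wrist_force: [-19.0, -7.1, 20.2]
finger_gap: 0.0
```

```bash
python3 g.py
```

```text
t 6.0833 unit [-231.6   -3.8] z 0.0332 rot [-1.7908e+02 -1.2000e-01  1.0086e+02] F [-19.   -7.1  20.2] gap 0.0 J [-16.  23. 113.  -0.  44. -26.]
```

servo_tool(rows="0 0 0 0 -8 0 1;0 0 0 0 -20 0 1;0 0 0 0 0 -30 1;0 0 0 0 0 -35 1;0 0 0 0 0 -35 1;0 0 0 0 0 -35 1;0 0 0 0 0 -35 1;0 0 0 -20 0 -30 1;0 0 0 -30 0 0 1;0 0 0 -30 0 0 1")

```text
time_s: 6.92
eef_pos: [0.5119, -0.1836, 0.2367]
tcp_rot: [179.6, 0.2, 100.8]
wrist_force: [0.5, 0.3, -1.2]
finger_gap: -0.002
```

servo_tool(rows="0 0 0 -30 20 0 1;0 0 0 -30 20 0 1;0 0 0 -30 20 0 1;0 0 0 -25 20 0 1;0 0 0 0 20 0 1;0 0 0 0 20 0 1;0 0 0 0 10 0 1;0 0 0 0 0 0 1;0 0 0 0 0 0 1;0 0 0 0 0 0 1")

```text
time_s: 7.75
eef_pos: [0.6573, -0.2711, 0.2329]
tcp_rot: [-179.9, -0.0, 100.7]
wrist_force: [-0.2, -0.1, 0.4]
finger_gap: -0.001
```

```bash
python3 g.py -125 -200 125; python3 - <<'E'
from h import *
th,tx,ty=np.load("pose.npy"); Q=np.array([[np.cos(th),-np.sin(th)],[np.sin(th),np.cos(th)]])
c=cam("wrist"); save(c,'w2.png')
for n,X in dict(knobtop=(-125,-150,152),slotclick3=(-125,-105,100)).items(): print(n,proj(c,[*(Q@np.array(X[:2])/1000+[tx,ty]),X[2]/1000]))
E
```

```text
t 7.75 unit [-123.2 -198.5] z 0.2329 rot [-1.7993e+02 -2.0000e-02  1.0074e+02] F [-0.2 -0.1  0.4] gap -0.001 J [-26.  27.  80.  -0.  73. -37.]
tool shift mm [ -1.6  -1.6 107.9] yaw err -0.008150771134424417
knobtop (np.float64(318.22707541348655), np.float64(129.92930712376682))
slotclick3 (np.float64(318.67175233583885), np.float64(60.95033330082046))
```

View pics/w2.png

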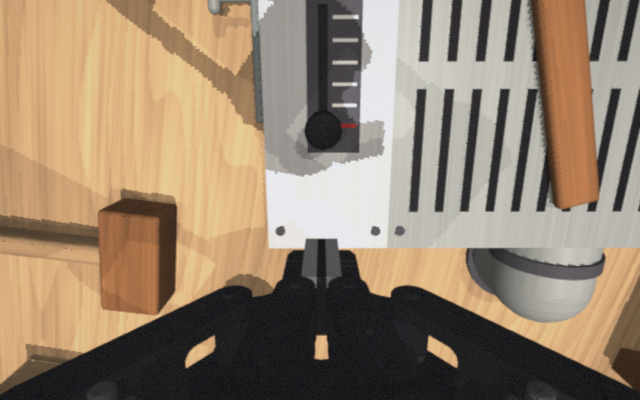

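The knob top is at (323,131), against a predicted (318,130). The red tick is at row 126 and the third white tick at row 62, against a predicted 61, so the pose is good to about 3 mm. I descend and push.

servo_tool(rows="0 0 0 0 2 25 1;0 0 0 0 0 25 1;0 0 0 0 0 25 1;0 0 0 0 0 15 1;0 0 0 0 0 10 1;0 0 0 0 0 8 1;0 0 0 5 0 0 1;0 0 0 5 0 0 1;0 0 0 4 0 0 1;0 0 0 0 0 0 1")

```text
time_s: 8.63
eef_pos: [0.6584, -0.2565, 0.127]
tcp_rot: [179.9, 0.1, 100.8]
wrist_force: [0.5, 0.0, 0.7]
finger_gap: -0.004
```

```bash
python3 g.py -122 -163 125
```

```text
t 8.6333 unit [-119.4 -184.4] z 0.127 rot [1.7988e+02 6.0000e-02 1.0077e+02] F [0.5 0.  0.7] gap -0.004 J [-25.  32.  86.   0.  62. -36.]
tool shift mm [21.4 -2.6  2. ] yaw err -0.03780576210189679
```

servo_tool(rows="0 0 0 2 -2 0 1;0 0 0 2 0 0 1;0 0 0 2 0 0 1;0 0 0 2 0 0 1;0 0 0 2 0 0 1;0 0 0 2 0 0 1;0 0 0 2 0 0 1;0 0 0 2 0 0 1;0 0 0 2 0 0 1;0 0 0 0 0 0 1")

```text
time_s: 9.47
eef_pos: [0.6531, -0.2447, 0.1255]
tcp_rot: [179.9, 0.5, 100.8]
wrist_force: [2.5, -9.5, -4.3]
finger_gap: -0.001
```

```bash
python3 g.py
```

```text
t 9.4667 unit [-122.4 -171.8] z 0.1255 rot [179.89   0.53 100.76] F [ 2.5 -9.5 -4.3] gap -0.001 J [-24.  31.  87.  -0.  61. -34.]
```

servo_tool(rows="0 0 0 1 0 0 1;0 0 0 1 0 0 1;0 0 0 1 0 0 1;0 0 0 1 0 0 1;0 0 0 1 0 0 1;0 0 0 1 0 0 1;0 0 0 1 0 0 1;0 0 0 1 0 0 1;0 0 0 0 0 0 1;0 0 0 0 0 0 1")

```text
time_s: 10.3
eef_pos: [0.6522, -0.2399, 0.1256]
tcp_rot: [179.8, 0.8, 100.7]
wrist_force: [3.2, -14.4, -6.5]
finger_gap: 0.0
```

```bash
python3 g.py; cat > k.py <<'E'
from h import *
import sys
th,tx,ty=np.load("pose.npy"); Q=np.array([[np.cos(th),-np.sin(th)],[np.sin(th),np.cos(th)]])
for n in ("top","side"):
    c=cam(n)
    x=[np.array(proj(c,[*(Q@np.array([-.125,y])+[tx,ty]),.15])) for y in (-.15,-.05)]
    I=c["img"].astype(int).max(2); a=x[0]; lo=np.minimum(*x).astype(int)-14; hi=np.maximum(*x).astype(int)+14
    save(c,sys.argv[1]+n+'.png',(lo[0],lo[1],hi[0],hi[1]),8)
    for k in range(0,6): print(n,k,((np.array(proj(c,[*(Q@np.array([-.125,-.15+.015*k])+[tx,ty]),.152]))-lo)*8).round(0))
E
python3 k.py a
```

```text
t 10.3 unit [-122.4 -166.9] z 0.1256 rot [179.82   0.79 100.73] F [  3.2 -14.4  -6.5] gap 0.0 J [-24.  31.  88.  -1.  61. -34.]
top 0 [380. 115.]
top 1 [340. 123.]
top 2 [300. 130.]
top 3 [260. 138.]
top 4 [220. 145.]
top 5 [180. 153.]
side 0 [118. 111.]
side 1 [118. 124.]
side 2 [119. 137.]
side 3 [120. 150.]
side 4 [120. 164.]
side 5 [121. 178.]
```

```bash
python3 - <<'E'
from h import *
i=cam("wrist")["img"][:,:,::-1][20:320,120:520]; s=cam("side")["img"][:,:,::-1][130:205,290:390]
cv2.imwrite("pics/k2.png",np.hstack([i,cv2.resize(s,(400,300),interpolation=cv2.INTER_CUBIC)]))
E
```

```text
(no output)
```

View pics/k2.png

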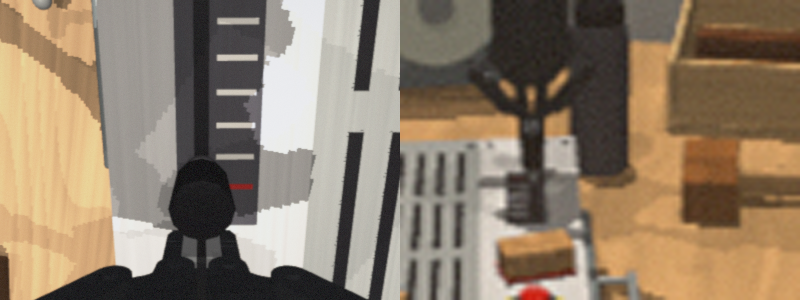

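```bash
python3 - <<'E'
from h import *
th,tx,ty=np.load("pose.npy"); Q=np.array([[np.cos(th),-np.sin(th)],[np.sin(th),np.cos(th)]])
c=cam("wrist"); f=lambda u,v,z:((onz(c,u,v,z)[:2]-[tx,ty])@Q*1000).round(1)
print("top centre",f(321,231,.152),"top sides",f(289,231,.152),f(353,231,.152),"bottom far edge",f(321,176,.118),"red tick",f(360,206,.1),"t3",f(356,145,.1))
print(get_obs()["wrist_force"],get_obs()["torque"])
E
```

```text
top centre [-122.5 -142.4] top sides [-133.4 -142.4] [-111.6 -142.4] bottom far edge [-122.4 -130.7] red tick [-103.3 -149.6] t3 [-106.1 -119.9]
[  2.23553799 -12.21487349  -3.58087318] [-1.89957387 -0.3483622   0.017478  ]
```

The knob centre measures -142.4 mm, 7.6 mm off shut, which is right at the first midpoint. I creep on.

servo_tool(rows="0 0 0 0.5 0 0 1;0 0 0 0.5 0 0 1;0 0 0 0.5 0 0 1;0 0 0 0.5 0 0 1;0 0 0 0 0 0 1;0 0 0 0 0 0 1;0 0 0 0 0 0 1;0 0 0 0 0 0 1;0 0 0 0 0 0 1;0 0 0 0 0 0 1")

```text
time_s: 11.38
eef_pos: [0.6508, -0.2326, 0.1254]
tcp_rot: [179.9, 0.2, 100.7]
wrist_force: [0.9, -5.7, -1.8]
finger_gap: -0.0
```

```bash
python3 g.py
```

```text
t 11.3833 unit [-122.4 -159.4] z 0.1254 rot [179.95   0.24 100.71] F [ 0.9 -5.7 -1.8] gap -0.0 J [-23.  31.  88.  -0.  61. -34.]
```

servo_tool(rows="0 0 0 1 0 0 1;0 0 0 1 0 0 1;0 0 0 1 0 0 1;0 0 0 1 0 0 1;0 0 0 1 0 0 1;0 0 0 1 0 0 1;0 0 0 1 0 0 1;0 0 0 1 0 0 1;0 0 0 1 0 0 1;0 0 0 0 0 0 1")

```text
time_s: 12.22
eef_pos: [0.65, -0.2282, 0.1256]
tcp_rot: [179.9, 0.7, 100.8]
wrist_force: [1.6, -13.9, -4.6]
finger_gap: -0.004
```

servo_tool(rows="0 0 0 0.5 0 0 1;0 0 0 0.5 0 0 1;0 0 0 0.5 0 0 1;0 0 0 0.5 0 0 1;0 0 0 0 0 0 1;0 0 0 0 0 0 1;0 0 0 0 0 0 1;0 0 0 0 0 0 1;0 0 0 0 0 0 1;0 0 0 0 0 0 1")

```text
time_s: 13.05
eef_pos: [0.6492, -0.2244, 0.1255]
tcp_rot: [179.9, 0.5, 100.7]
wrist_force: [1.3, -10.1, -3.9]
finger_gap: 0.001
```

```bash
python3 g.py
```

```text
t 13.05 unit [-122.4 -151.1] z 0.1255 rot [179.89   0.51 100.72] F [  1.3 -10.1  -3.9] gap 0.001 J [-23.  30.  89.  -0.  60. -33.]
```

servo_tool(rows="0 0 0 0.5 0 0 1;0 0 0 0.5 0 0 1;0 0 0 0 0 0 1;0 0 0 0 0 0 1;0 0 0 0 0 0 1;0 0 0 0 0 0 1;0 0 0 0 0 0 1;0 0 0 0 0 0 1;0 0 0 0 0 0 1;0 0 0 0 0 0 1")

```text
time_s: 13.88
eef_pos: [0.6483, -0.2197, 0.1253]
tcp_rot: [180.0, 0.1, 100.7]
wrist_force: [-0.4, -5.2, -1.9]
finger_gap: -0.001
```

```bash
python3 g.py;  python3 - <<'E'
from h import *
i=cam("wrist")["img"][:,:,::-1][20:320,120:520]
cv2.imwrite("pics/k3.png",i)
E
```

```text
t 13.8833 unit [-122.5 -146.3] z 0.1253 rot [1.7998e+02 1.2000e-01 1.0071e+02] F [-0.4 -5.2 -1.9] gap -0.001 J [-22.  30.  89.  -0.  61. -33.]
```

View pics/k3.png

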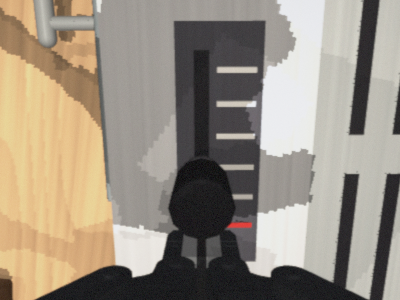

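The finger stays in contact with the knob at crop (201,210). The lever is around the second click, with the red tick at row 225 and the second white tick at 167. I creep on towards the third.

servo_tool(rows="0 0 0 0 0 0 1;0 0 0 0 0 0 1;0 0 0 1 0 0 1;0 0 0 1 0 0 1;0 0 0 1 0 0 1;0 0 0 1 0 0 1;0 0 0 1 0 0 1;0 0 0 1 0 0 1;0 0 0 1 0 0 1;0 0 0 0 0 0 1")

```text
time_s: 14.77
eef_pos: [0.6474, -0.215, 0.1255]
tcp_rot: [179.9, 0.4, 100.8]
wrist_force: [1.8, -10.9, -3.9]
finger_gap: -0.002
```

```bash
python3 g.py
```

```text
t 14.7667 unit [-122.5 -141.5] z 0.1255 rot [179.94   0.38 100.76] F [  1.8 -10.9  -3.9] gap -0.002 J [-22.  30.  90.  -0.  60. -32.]
```

servo_tool(rows="0 0 0 0.5 0 0 1;0 0 0 0.5 0 0 1;0 0 0 0.5 0 0 1;0 0 0 0.5 0 0 1;0 0 0 0 0 0 1;0 0 0 0 0 0 1;0 0 0 0 0 0 1;0 0 0 0 0 0 1;0 0 0 0 0 0 1;0 0 0 0 0 0 1")

```text
time_s: 15.6
eef_pos: [0.6469, -0.2124, 0.1255]
tcp_rot: [179.9, 0.3, 100.7]
wrist_force: [1.9, -10.7, -3.4]
finger_gap: 0.004
```

```bash
python3 g.py
```

```text
t 15.6 unit [-122.5 -138.9] z 0.1255 rot [179.95   0.31 100.74] F [  1.9 -10.7  -3.4] gap 0.004 J [-22.  30.  90.  -0.  60. -32.]
```

servo_tool(rows="0 0 0 0.5 0 0 1;0 0 0 0.5 0 0 1;0 0 0 0 0 0 1;0 0 0 0 0 0 1;0 0 0 0 0 0 1;0 0 0 0 0 0 1;0 0 0 0 0 0 1;0 0 0 0 0 0 1;0 0 0 0 0 0 1;0 0 0 0 0 0 1")

```text
time_s: 16.43
eef_pos: [0.6465, -0.2104, 0.1254]
tcp_rot: [180.0, 0.2, 100.7]
wrist_force: [0.7, -8.5, -2.5]
finger_gap: 0.002
```

```bash
python3 g.py
```

```text
t 16.4333 unit [-122.5 -136.8] z 0.1254 rot [179.97   0.2  100.74] F [ 0.7 -8.5 -2.5] gap 0.002 J [-22.  30.  90.  -0.  60. -32.]
```

servo_tool(rows="0 0 0 0.5 0 0 1;0 0 0 0.5 0 0 1;0 0 0 0 0 0 1;0 0 0 0 0 0 1;0 0 0 0 0 0 1;0 0 0 0 0 0 1;0 0 0 0 0 0 1;0 0 0 0 0 0 1;0 0 0 0 0 0 1;0 0 0 0 0 0 1")

```text
time_s: 17.27
eef_pos: [0.6459, -0.2073, 0.1253]
tcp_rot: [-180.0, -0.0, 100.7]
wrist_force: [0.6, -3.9, -0.1]
finger_gap: -0.001
```

```bash
python3 g.py
```

```text
t 17.2667 unit [-122.5 -133.7] z 0.1253 rot [-1.7999e+02 -2.0000e-02  1.0072e+02] F [ 0.6 -3.9 -0.1] gap -0.001 J [-21.  29.  90.   0.  60. -32.]
```

TCP -133.7 with falling force puts the lever past the midpoint. I back off and check.

servo_tool(rows="0 0 0 -5 0 0 1;0 0 0 -10 0 0 1;0 0 0 -15 0 0 1;0 0 0 -20 0 0 1;0 0 0 -15 0 0 1;0 0 0 0 0 -25 1;0 0 0 0 0 -30 1;0 0 0 0 0 -30 1;0 0 0 0 0 -20 1;0 0 0 0 0 0 1")

```text
time_s: 18.1
eef_pos: [0.6616, -0.2741, 0.2375]
tcp_rot: [179.5, 0.4, 100.7]
wrist_force: [1.2, -0.1, 1.3]
finger_gap: 0.001
```

```bash
python3 g.py; python3 - <<'E'
from h import *
th,tx,ty=np.load("pose.npy"); Q=np.array([[np.cos(th),-np.sin(th)],[np.sin(th),np.cos(th)]])
c=cam("wrist")
save(c,'w4.png')
for k in (2,3,4): print(k,proj(c,[*(Q@np.array([-.122,-.15+.015*k])+[tx,ty]),.152]))
E
```

```text
t 18.1 unit [-119.5 -202.2] z 0.2375 rot [179.45   0.37 100.66] F [ 1.2 -0.1  1.3] gap 0.001 J [-26.  27.  80.   0.  72. -37.]
2 (np.float64(315.19832542712703), np.float64(71.31904142354375))
3 (np.float64(315.04767369881665), np.float64(44.3501299965186))
4 (np.float64(314.89113720303465), np.float64(16.32775722202024))
```

View pics/w4.png

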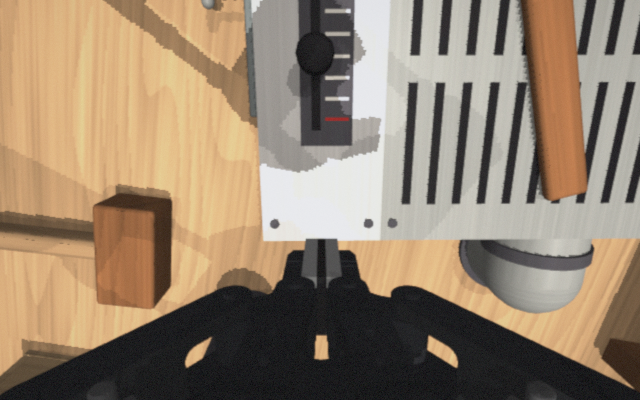

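Knob top near (314,52); ticks: red at row 119, third white at about 55. I measure it properly now the arm has settled.

```bash
cat > kn.py <<'E'
from h import *
th,tx,ty=np.load("pose.npy"); Q=np.array([[np.cos(th),-np.sin(th)],[np.sin(th),np.cos(th)]])
c=cam("wrist"); I=c["img"].astype(int); f=lambda u,v,z:((onz(c,u,v,z)[:2]-[tx,ty])@Q*1000).round(1)
m=((I.max(2)<45)).astype(np.uint8); m[170:]=0; m=cv2.morphologyEx(m,cv2.MORPH_OPEN,cv2.getStructuringElement(2,(19,19)))
n,l,s,ce=cv2.connectedComponentsWithStats(m)
for k in range(1,n):
    x,y,w,h,a=s[k]
    if 250<x<400: print(s[k],"near edge->centre",f(x+w/2,y+h,.152)[1]+12,"far edge",f(x+w/2,y,.152)[1]-12, f(x+w/2,y,.118)[1]-12)
r=np.argwhere((I[...,0]>2*I[...,1])&(I[...,0]>120)&(np.arange(640)[None]<370)&(np.arange(640)[None]>310)&(np.arange(400)[:,None]<170)); print("red tick",r.mean(0),f(*r.mean(0)[::-1],.1), get_obs()["tcp_rot"])
E
python3 kn.py
```

```text
[ 299   32   36   47 1236] near edge->centre -111.4 far edge -109.6 -104.0
red tick [120.88       339.13333333] [-106.  -150.8] [1.79876646e+02 6.30973213e-02 1.00670344e+02]
```

servo_tool(rows="0 0 0 10 0 0 1;0 0 0 20 -2 0 1;0 0 0 16 -2 3 1;0 0 0 0 0 0 1;0 0 0 0 0 0 1;0 0 0 0 0 0 1;0 0 0 0 0 0 1;0 0 0 0 0 0 1;0 0 0 0 0 0 1;0 0 0 0 0 0 1")

```text
time_s: 19.03
eef_pos: [0.6457, -0.2276, 0.2273]
tcp_rot: [180.0, 0.0, 100.7]
wrist_force: [-0.5, 1.3, 0.4]
finger_gap: 0.0
```

```bash
python3 g.py; python3 kn.py; python3 - <<'E'
import cv2,numpy as np
I=cv2.imread("pics/w2.png"); m=(I.max(2)<45).astype(np.uint8); m[170:]=0
m=cv2.morphologyEx(m,cv2.MORPH_OPEN,cv2.getStructuringElement(2,(19,19)))
print(cv2.connectedComponentsWithStats(m)[2:])
E
```

```text
t 19.0333 unit [-126.5 -153.6] z 0.2273 rot [1.7999e+02 1.0000e-02 1.0067e+02] F [-0.5  1.3  0.4] gap 0.0 J [-23.  24.  85.  -0.  71. -34.]
[ 310  117   37   36 1005] near edge->centre -106.5 far edge -109.1 -110.6
red tick [nan nan] [nan nan] [1.79992598e+02 8.75114835e-03 1.00683684e+02]
(array([[     0,      0,    640,    400, 254913],
       [   306,    110,     36,     40,   1087]], dtype=int32), array([[319.48516945, 199.79686795],
       [322.97792088, 129.88132475]]))kn.py:9: RuntimeWarning: Mean of empty slice.
  r=np.argwhere((I[...,0]>2*I[...,1])&(I[...,0]>120)&(np.arange(640)[None]<370)&(np.arange(640)[None]>310)&(np.arange(400)[:,None]<170)); print("red tick",r.mean(0),f(*r.mean(0)[::-1],.1), get_obs()["tcp_rot"])
  ret = um.true_divide(
```

Estimates give 41–43 mm, inside the band but low. I'll give it a small, safe nudge. It needs 52 mm to leave the click, and I'll stop at about 45.

servo_tool(rows="0 0 0 -20 2 0 1;0 0 0 -20 2 0 1;0 0 0 -10 0 0 1;0 0 0 0 0 30 1;0 0 0 0 0 30 1;0 0 0 0 0 25 1;0 0 0 0 0 17 1;0 0 0 10 0 0 1;0 0 0 15 0 0 1;0 0 0 15 0 0 1")

```text
time_s: 19.92
eef_pos: [0.652, -0.2352, 0.1266]
tcp_rot: [179.9, 0.0, 100.7]
wrist_force: [0.3, 0.3, 0.7]
finger_gap: 0.002
```

servo_tool(rows="0 0 0 15 0 0 1;0 0 0 5 0 0 1;0 0 0 4 0 0 1;0 0 0 2 0 0 1;0 0 0 1 0 0 1;0 0 0 1 0 0 1;0 0 0 1 0 0 1;0 0 0 0 0 0 1;0 0 0 0 0 0 1;0 0 0 0 0 0 1")

```text
time_s: 20.75
eef_pos: [0.646, -0.208, 0.1251]
tcp_rot: [-180.0, -0.0, 100.7]
wrist_force: [-0.7, -0.0, 0.5]
finger_gap: -0.003
```

```bash
python3 g.py
```

```text
t 20.75 unit [-122.5 -134.4] z 0.1251 rot [-179.99   -0.    100.69] F [-0.7 -0.   0.5] gap -0.003 J [-22.  30.  90.  -0.  60. -32.]
```

servo_tool(rows="0 0 0 0.5 0 0 1;0 0 0 0.5 0 0 1;0 0 0 0.5 0 0 1;0 0 0 0.5 0 0 1;0 0 0 0 0 0 1;0 0 0 0 0 0 1;0 0 0 0 0 0 1;0 0 0 0 0 0 1;0 0 0 0 0 0 1;0 0 0 0 0 0 1")

```text
time_s: 21.58
eef_pos: [0.6457, -0.2057, 0.1253]
tcp_rot: [180.0, 0.0, 100.7]
wrist_force: [0.9, -1.1, 0.5]
finger_gap: 0.003
```

```bash
python3 g.py
```

```text
t 21.5833 unit [-122.4 -132. ] z 0.1253 rot [180.     0.   100.71] F [ 0.9 -1.1  0.5] gap 0.003 J [-21.  29.  90.  -0.  60. -32.]
```

servo_tool(rows="0 0 0 0.5 0 0 1;0 0 0 0.5 0 0 1;0 0 0 0.5 0 0 1;0 0 0 0.5 0 0 1;0 0 0 0 0 0 1;0 0 0 0 0 0 1;0 0 0 0 0 0 1;0 0 0 0 0 0 1;0 0 0 0 0 0 1;0 0 0 0 0 0 1")

```text
time_s: 22.42
eef_pos: [0.6453, -0.2037, 0.1253]
tcp_rot: [-180.0, -0.0, 100.7]
wrist_force: [-0.6, 0.3, -0.7]
finger_gap: 0.001
```

```bash
python3 g.py
```

```text
t 22.4167 unit [-122.4 -130. ] z 0.1253 rot [-180.     -0.    100.71] F [-0.6  0.3 -0.7] gap 0.001 J [-21.  29.  90.   0.  60. -32.]
```

No force up to TCP -130, so the lever has snapped ahead of the finger by itself and sits in the third click. I retreat and go to the start button.

servo_tool(rows="0 0 0 -10 0 0 1;0 0 0 -20 0 0 1;0 0 0 -20 0 0 1;0 0 0 0 0 -30 1;0 0 0 0 0 -35 1;0 0 0 0 0 -35 1;0 0 0 0 0 -5 1;0 0 0 35 0 0 1;0 0 0 35 0 0 1;0 0 0 35 0 0 1")

```text
time_s: 23.25
eef_pos: [0.6352, -0.15, 0.2308]
tcp_rot: [179.9, 0.0, 100.6]
wrist_force: [1.1, 0.6, -0.4]
finger_gap: 0.001
```

servo_tool(rows="0 0 0 35 0 0 1;0 0 0 35 0 0 1;0 0 0 35 0 0 1;0 0 0 35 0 0 1;0 0 0 25 0 0 1;0 0 0 10 0 0 1;0 0 0 0 0 0 1;0 0 0 0 0 0 1;0 0 0 0 0 0 1;0 0 0 0 0 0 1")

```text
time_s: 24.08
eef_pos: [0.603, 0.0205, 0.2303]
tcp_rot: [180.0, 0.0, 100.6]
wrist_force: [0.8, -0.4, -0.3]
finger_gap: 0.002
```

```bash
python3 g.py -121 170 150; python3 - <<'E'
from h import *
th,tx,ty=np.load("pose.npy"); Q=np.array([[np.cos(th),-np.sin(th)],[np.sin(th),np.cos(th)]])
c=cam("wrist"); save(c,'w5.png'); I=c["img"].astype(int); r,g,b=I[...,0],I[...,1],I[...,2]
f=lambda u,v,z:((onz(c,u,v,z)[:2]-[tx,ty])@Q*1000).round(1)
for n,m in (("g",(g>1.6*r)&(g>1.5*b)&(g>90)),("r",(r>2.5*g)&(r>2.5*b)&(r>90))):
    k,l,s,ce=cv2.connectedComponentsWithStats(m.astype(np.uint8)); j=1+np.argmax(s[1:,4]); print(n,ce[j],s[j],[f(*ce[j],z) for z in(.12,.13)])
E
```

```text
t 24.0833 unit [-122.2   98.2] z 0.2303 rot [1.7999e+02 4.0000e-02 1.0060e+02] F [ 0.8 -0.4 -0.3] gap 0.002 J [ -2.  15.  97.  -0.  68. -13.]
tool shift mm [71.9  1.  80.2] yaw err 0.12523425258525833
g [325.80360065  91.76350245] [ 307   72   39   41 1222] [array([-118.7,  169.7]), array([-118.9,  169.4])]
r [325.47818344 171.24933215] [ 307  152   38   39 1123] [array([-118.9,  115. ]), array([-119.,  117.])]
```

View pics/w5.png

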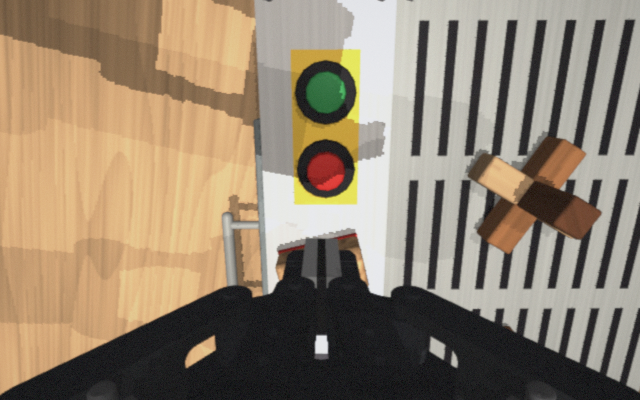

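Green is at (326,92), which maps to unit (-119,170). Red is at (325,171) and the drawer front is flush with the casing. I go above green and descend.

servo_tool(rows="0 0 0 25 3 0 1;0 0 0 25 0 0 1;0 0 0 22 0 0 1;0 0 0 0 0 30 1;0 0 0 0 0 25 1;0 0 0 0 0 15 1;0 0 0 0 0 10 1;0 0 0 0 0 5 1;0 0 0 0 0 0 1;0 0 0 0 0 0 1")

```text
time_s: 24.97
eef_pos: [0.593, 0.0931, 0.146]
tcp_rot: [179.9, 0.0, 100.7]
wrist_force: [0.8, -0.3, 0.7]
finger_gap: 0.001
```

```bash
python3 g.py -119 170 120
```

```text
t 24.9667 unit [-118.6  171.4] z 0.146 rot [1.7993e+02 1.0000e-02 1.0067e+02] F [ 0.8 -0.3  0.7] gap 0.001 J [  5.  20. 101.  -0.  59.  -6.]
tool shift mm [-1.4 -0.4 26. ] yaw err 0.06262307341587814
```

servo_tool(rows="0 0 0 -1 0 3 1;0 0 0 0 0 3 1;0 0 0 0 0 2 1;0 0 0 0 0 2 1;0 0 0 0 0 2 1;0 0 0 0 0 2 1;0 0 0 0 0 2 1;0 0 0 0 0 0 1;0 0 0 0 0 0 1;0 0 0 0 0 0 1")

```text
time_s: 25.8
eef_pos: [0.5923, 0.0926, 0.1293]
tcp_rot: [-180.0, 0.0, 100.7]
wrist_force: [-0.2, -0.4, -0.1]
finger_gap: 0.002
```

```bash
python3 g.py
```

```text
t 25.8 unit [-119.3  171. ] z 0.1293 rot [-180.      0.    100.72] F [-0.2 -0.4 -0.1] gap 0.002 J [  5.  21. 101.  -0.  57.  -6.]
```

servo_tool(rows="0 0 0 0 0 1 1;0 0 0 0 0 1 1;0 0 0 0 0 1 1;0 0 0 0 0 1 1;0 0 0 0 0 1 1;0 0 0 0 0 1 1;0 0 0 0 0 0 1;0 0 0 0 0 0 1;0 0 0 0 0 0 1;0 0 0 0 0 0 1")

```text
time_s: 26.63
eef_pos: [0.5923, 0.0927, 0.1233]
tcp_rot: [180.0, 0.0, 100.7]
wrist_force: [-0.2, 0.3, 0.7]
finger_gap: 0.002
```

```bash
python3 g.py
```

```text
t 26.6333 unit [-119.3  171. ] z 0.1233 rot [179.99   0.   100.71] F [-0.2  0.3  0.7] gap 0.002 J [  5.  22. 102.  -0.  56.  -6.]
```

servo_tool(rows="0 0 0 0 0 1 1;0 0 0 0 0 1 1;0 0 0 0 0 1 1;0 0 0 0 0 1 1;0 0 0 0 0 1 1;0 0 0 0 0 1 1;0 0 0 0 0 0 1;0 0 0 0 0 0 1;0 0 0 0 0 0 1;0 0 0 0 0 0 1")

```text
time_s: 27.47
eef_pos: [0.5925, 0.0927, 0.1175]
tcp_rot: [180.0, 0.0, 100.7]
wrist_force: [-0.6, -0.5, 4.5]
finger_gap: -0.003
```

```bash
python3 g.py
```

```text
t 27.4667 unit [-119.1  171. ] z 0.1175 rot [179.97   0.   100.71] F [-0.6 -0.5  4.5] gap -0.003 J [  5.  22. 102.   0.  56.  -6.]
```

servo_tool(rows="0 0 0 0 0 1 1;0 0 0 0 0 1 1;0 0 0 0 0 1 1;0 0 0 0 0 1 1;0 0 0 0 0 1 1;0 0 0 0 0 1 1;0 0 0 0 0 0 1;0 0 0 0 0 0 1;0 0 0 0 0 0 1;0 0 0 0 0 0 1")

```text
time_s: 28.3
eef_pos: [0.5928, 0.0927, 0.1157]
tcp_rot: [180.0, 0.0, 100.7]
wrist_force: [-8.2, -1.4, 24.3]
finger_gap: -0.001
```

```bash
python3 g.py
```

```text
t 28.3 unit [-118.9  171. ] z 0.1157 rot [1.7999e+02 1.0000e-02 1.0073e+02] F [-8.2 -1.4 24.3] gap -0.001 J [  5.  22. 102.  -0.  56.  -6.]
```

The button bottoms out at z = 0.116 with 24 N, after the spring force built up over about 6 mm. I release, go up and check.

servo_tool(rows="0 0 0 0 0 -3 1;0 0 0 0 0 -5 1;0 0 0 0 0 -10 1;0 0 0 0 0 -20 1;0 0 0 0 0 -30 1;0 0 0 0 0 -30 1;0 0 0 -30 0 -20 1;0 0 0 -35 0 0 1;0 0 0 -35 0 0 1;0 0 0 -35 0 0 1")

```text
time_s: 29.13
eef_pos: [0.6174, -0.041, 0.2295]
tcp_rot: [180.0, 0.0, 100.8]
wrist_force: [1.5, 0.2, 0.1]
finger_gap: 0.004
```

servo_tool(rows="0 0 0 -35 0 0 1;0 0 0 -35 0 0 1;0 0 0 -35 0 0 1;0 0 0 -35 0 0 1;0 0 0 -30 0 0 1;0 0 0 -5 0 0 1;0 0 0 0 0 0 1;0 0 0 0 0 0 1;0 0 0 0 0 0 1;0 0 0 0 0 0 1")

```text
time_s: 29.97
eef_pos: [0.6497, -0.2101, 0.229]
tcp_rot: [-180.0, -0.1, 100.8]
wrist_force: [0.3, -0.2, 0.6]
finger_gap: 0.001
```

```bash
python3 g.py; python3 kn.py; python3 - <<'E'
from h import *
i=cam("wrist")["img"][:,:,::-1]; s=cam("side")["img"][:,:,::-1][130:270,230:390]
cv2.imwrite("pics/f.png",np.hstack([i[:300,200:600],cv2.resize(s,(343,300),interpolation=cv2.INTER_CUBIC)]))
E
```

```text
t 29.9667 unit [-119.3 -137.1] z 0.229 rot [-1.7997e+02 -5.0000e-02  1.0082e+02] F [ 0.3 -0.2  0.6] gap 0.001 J [-22.  24.  85.   0.  71. -32.]
[299 147  36  23 685] near edge->centre -100.9 far edge -110.6 -114.8
red tick [nan nan] [nan nan] [-1.79978698e+02 -3.42996083e-02  1.00824471e+02]kn.py:9: RuntimeWarning: Mean of empty slice.
  r=np.argwhere((I[...,0]>2*I[...,1])&(I[...,0]>120)&(np.arange(640)[None]<370)&(np.arange(640)[None]>310)&(np.arange(400)[:,None]<170)); print("red tick",r.mean(0),f(*r.mean(0)[::-1],.1), get_obs()["tcp_rot"])
  ret = um.true_divide(
```

View pics/f.png

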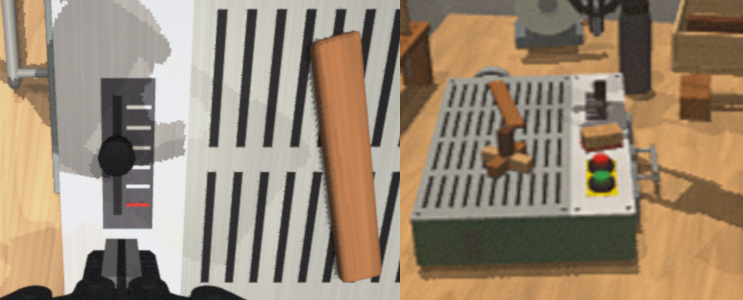

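The tick comparison depends on camera tilt, so I work it out with the calibration.

```bash
sed -i 's/m\[170:\]=0/m[200:]=0/' kn.py; python3 kn.py 2>/dev/null; python3 - <<'E'
from h import *
th,tx,ty=np.load("pose.npy"); Q=np.array([[np.cos(th),-np.sin(th)],[np.sin(th),np.cos(th)]])
c=cam("wrist"); f=lambda u,v,z:((onz(c,u,v,z)[:2]-[tx,ty])@Q*1000).round(1)
print("cam",f(c["cx"],c["cy"],.1),c["R"][2],((-c["R"].T@c["t"])[:2]-[tx,ty])@Q,(-c["R"].T@c["t"])[2])
print("knob",f(317,156,.152),"ticks",[f(337,v,.1)[1] for v in(205,186,166,147,128,107)])
for y in(-120,-105): print(y,proj(c,[*(Q@np.array([-.122,y/1000])+[tx,ty]),.152]))
E
```

```text
[299 144  36  32 876] near edge->centre -105.3 far edge -109.4 -113.4
red tick [nan nan] [nan nan] [ 1.79995653e+02 -7.68891574e-04  1.00796989e+02]
cam [-119.  -145.5] [ 0.04974029 -0.25716315 -0.96508705] [-0.11930246 -0.07199337] 0.3708163456831344
knob [-121.6 -105. ] ticks [np.float64(-151.8), np.float64(-136.4), np.float64(-120.6), np.float64(-106.0), np.float64(-91.9), np.float64(-76.6)]
-120 (np.float64(316.393368185486), np.float64(179.7554702782185))
-105 (np.float64(316.33133863907847), np.float64(155.94797292652845))
```

The knob is at -105.0 and the third tick at -106, so the lever is on the third click. The final view shows the drawer home, both buttons up and the loose things in place. I hand in.

```bash
python3 -c "
from station import *
finish_job()"
```

```text
the job is handed in; nothing more can be done
```

I pushed the drawer home, moved the damper lever to the third click, then pressed the green start button once and let it come back up. The job was handed in at about 30 s. No verdict is reported, so these are my own checks:

- **Drawer:** it ran into a firm end stop at about 20–28 N, under the 60 N limit. Its front looked flush with the casing in later views.
- **Lever:** the last view puts the knob at unit y = -105.0 mm, which is 45 mm of travel. The third white tick measured -106 mm, so they agree. The wrist force while pushing peaked near 15 N, above the stated 7 N click resistance but under the 25 N limit.
- **Start button:** it bottomed out at z = 0.116 m with about 24 N, after roughly 6 mm of travel. Its travel can't be read directly; force and height say it was fully down. It looked up again in the last side view.
- **Everything else:** the red stop button was not touched. The loose things in the final views looked unmoved, but I did not measure them, and the chisel and glue bottle were not in those crops. The arm is clear of everything.

One disagreement: two earlier, rougher looks at the knob gave 41–43 mm. I moved the finger up towards the knob again and met no resistance to about 44 mm of lever travel, which fits the lever having snapped ahead into the click.

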